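# Draw a glaze trial from the test kiln with the draw hook

### The job

Isolate the test kiln by throwing its three toggle switches off (away from the robot), and only then take the steel draw hook from its rest, hook the looped clay trial up out of the sloping draw port and stand it gently upright on the kiln tile. The trial is hot, so never touch it with the fingers. Finish by hanging the hook back in the fork of its rest, and leave the clay mushroom, ball pot and heart where they are.

Things in the scene. Friction and masses are not known exactly. Their poses are not given: they have to be found in the camera images.
- kiln: Fixed bench test kiln, steel jacket 260 deep (x) x 240 wide (y) mm. Origin: underside centre; x to its back, z up. Front 110 mm high, then a 30 deg slope up to the brick lid (x = 8 to 134, top 215 mm, bar handle to 235 mm). Grey control box on its left side, 170 x 100 mm, top at 115 mm, centre x = -55, y = 190 mm, with three toggles in a row along x.
- draw_port: Round blind bore, 80 mm diameter, 130 mm deep, in a square brick in the kiln's slope (kiln x = -60, z = 150 mm). Origin: centre of the mouth. z: outward along the bore, leaning 30 deg from vertical to the kiln's front; y: the kiln's y; x: across the bore, up and to the back.
- toggle1 (a joint): Front bat toggle: pivot at kiln x -105, y 190, z 115 mm; 47.5 mm long, end 11 mm thick. 0 = on (leans 0.26 rad to the front); grows as pushed to the kiln's back, stop 1.13; off above 0.75. Friction (under 2 N) holds it where left. End 161 mm high when on, 148 mm at the off stop: a fingertip drawn back along the row at 151 to 156 mm tips each one off and passes over it.
- toggle2 (a joint): Middle toggle, 50 mm behind the first, otherwise the same.
- toggle3 (a joint): Rear toggle, 100 mm behind the first, otherwise the same.
- toggle1_tip (a point): Top end of the front toggle's lever.
- toggle2_tip (a point): Top end of the middle toggle's lever.
- toggle3_tip (a point): Top end of the rear toggle's lever.
- trial: Loose clay trial, 60 to 130 g: round foot 52 mm wide, 12 thick, and on it a loop of 8 mm coil in the xz plane; opening 24 mm wide (x), z = 12 to 48 mm; height 56 mm. Origin: underside centre of the foot, z up. At the start it stands on the port's floor with its axes parallel to the port's, 14 mm off the bore's axis to the port's -x side; the loop's top is 74 mm down the bore.
- trial_loop (a point): Centre of the coil at the top of the loop, 52 mm above the trial's foot.
- draw_hook: Loose hook, 120 g. Origin: underside centre of its collar (disc 34 mm wide, 4 thick); z: up the rod to the handle. Flat wooden handle 26 (x) x 16 (y) mm, z = 11 to 85 mm. Steel rod 6 mm thick down to the bend at z = -125 mm, then a straight 6 mm arm to its end at y = 15, z = -112.5 mm. At the start it hangs upright in the rest by its collar.
- hook_crook (a point): Centre of the rod at the bend, z = -125 mm of the hook.
- hook_tip (a point): Centre of the arm's end, y = 15, z = -112.5 mm of the hook.
- hook_rest: Fixed stand with a level fork, 170 mm high. Origin: on the table under the hook's place; z up. Slot 16 mm wide, open to -x (towards the robot); tines 44 mm over all, x = -28 to 30 mm, flared lips on to x = -47 mm; post at x = 45 mm. A 3 mm ridge across the tines at x = -24.5 mm keeps the collar in: lift the hook over it.
- rest_seat (a point): Where the collar's underside centre belongs: mid slot, on the top of the tines, z = 170 mm of the rest.
- kiln_tile: Fixed pale square tile 120 x 120 x 14 mm lying on the table. Origin: centre of its underside.
- mushroom: Clay mushroom 64 mm across, 60 mm high, to be left alone. Origin: centre of its underside.
- ball_pot: Round clay pot 72 mm across, 65 mm high, to be left alone. Origin: centre of its underside.
- heart: Flat clay heart 61 x 55 mm, 12 mm thick, to be left alone. Origin: centre of its underside.

How it is judged:
By the outcome, as a careful person would: the job done as asked, in the order asked, and still so for the second after the job is handed in, with the robot touching nothing.
It also fails if it takes over 70 s, if anything falls off the work surface, if the arm or the gripper's body presses on something with over 40 N, if the wrist force passes 120 N, or if a joint passes its speed limit or range.

### The arm

A 6-joint arm with a two-finger parallel gripper is mounted at the origin on the work surface; the furniture and walls round the work are solid. World frame = base frame: x ahead of the robot, y to its left, z up, the work surface at z = 0. Lengths are in m, angles in rad, forces in N, time in s.
With the tool pointing down it reaches from about 0.325 to 0.775 m from the base axis. Payload 9.3 kg.
Tool frame: the origin (TCP) lies at the very end of the fingers, on their centre line; the grasp point (between the pads) lies 19 mm behind it (env.pinch_z is the distance from the TCP to the grasp point, in m); z points along the fingers, y is the line along which they close (so a half turn about z gives the same grasp; the last joint's range is limited). The gripper opens to 85 mm and grips with 20 to 120 N. Pads are 22 mm wide; open, the fingers measure 114 mm over their backs; the gripper's body (76 mm by 85 mm) begins 54 mm behind the grasp point. The pads swing forward as they close: fully open they stand 13 mm farther back than shut.
Start: joints at [0.984, 0.259, 0.021, 1.334, 0, 1.418], TCP at [0.231, 0.499, 0.231] pointing down, gripper open.
Joint ranges: [-3.04, 3.04], [-0.91, 1.82], [-1.04, 1.36], [-1.92, 1.95], [-1.52, 1.45], [-3.14, 3.14]. Speed limits (rad/s): [2.22, 2.22, 2.79, 3.14, 3.14, 3.14].

### API

Orientations are given as a rotation vector (axis times angle).
In Python, from workcell import readout, imaging, order, env gives the robot as it stands.
- The arm moves only by the tool drive_tool, never from a script. Its argument "commands" is a list of rows, each a list of 2 entries, a list of its own where there are three numbers: the shift along the tool's x, y, z in m, then the turn, a rotation vector about the tool's x, y, z in degrees. In form: [[[dx, dy, dz], [rx, ry, rz]], ...]. A call has 1 to 12 rows; each row is the pose to reach, as a shift and turn from the pose commanded when the call began, along the tool's axes at that moment; what a row does not reach only later rows make up. A row lasts 1/12 s, in which the tool goes at most 41.7 mm and 7.16 degrees, less where a joint would pass 70% of its speed; a pose out of reach is approached as far as the arm can. A call with a gripper value outside its range is refused whole. "jaw" is the opening, from 0 (shut) to 1 (fully open), set as the call begins (left out, the last holds). The fingers move at their own pace and stop on an object; "force" is the grip in N (left out, the last holds). Time passes only in rows, so rows that repeat a pose let the fingers close. It gives the time, the measured TCP pose, the force, the opening and the grip force at its end, in the units of the state.
- readout.read_state(): the state, without advancing time (a new reading comes with each control period).
- imaging.camera(name): name is "scene" or "top" or "wrist"; returns a dict with "frame" (480x640x3 uint8, red, green, blue), "z_map" (480x640 float32, m along the optical axis (not along the pixel's ray), 0 where there is no reading), "fovy" (degrees; the focal length in pixels is half the picture's height over the tangent of half this angle, whatever the lens; pixels are square), "cx", "cy" (the principal point, pixels), "distortion" ([k1, k2, p1, p2, k3] as OpenCV has them; the pictures are not rectified), "T" (4x4, takes a point from camera to world coordinates). Camera axes: x right, y up, looking along -z (the intrinsics and any distortion apply to the point x, -y, -z); pixel columns grow to the right and rows downward; lengths in m; the calibration is good to about 2 mm. A picture is of the moment at which its call begins.
- order.job_done(): hands the job in; it is judged then, once.
The state is a dict: "clock": time; "joint_positions": joint angles; "joint_velocities": joint speeds; "tau": joint torques, N m; "tcp_pos": TCP position; "tool_rot": TCP orientation; "contact_force": force on the tool from outside, world axes, zero at the start; "ft_torque": the same for the moment, N m; "grip_width": finger opening in m; "finger_force": force on a finger pad.
Only numpy, scipy, OpenCV 4.12 (cv2) and the standard library are available. Lean on these libraries where they do the work, as an engineer would, in place of code of your own. Each camera call takes 0.05 s, during which the arm holds its last target. There are 200 camera calls.

## Working session

There is one attempt and no reset: what is moved stays moved. The work goes in short steps, Python scripts to look and compute and a tool call to move; the robot and the scene stay as the last step left them, time stands still between calls to the robot, and variables do not carry over. Pictures are saved under pics/ and viewed, at most 10 in all, crops included, and the job is handed in when it is done.

Besides the shell and the picture viewer there is one more tool, called after "Request:" by a JSON object that holds its "op" and its "data", one argument or row to a line. drive_tool: Moves the arm, as the interface text tells. Its arguments: {"type":"object","properties":{"commands":{"type":"array","items":{"type":"array"}},"jaw":{"type":"number"},"force":{"type":"number"}},"required":["commands"]}

```bash
ls; mkdir -p pics
cat > h.py <<'E'
import numpy as np, cv2
from scipy.spatial.transform import Rotation as R
from workcell import readout, imaging, order, env
def K(c):
    f=240/np.tan(np.radians(c["fovy"])/2); return np.array([[f,0,c["cx"]],[0,f,c["cy"]],[0,0,1.]])
def px2w(c,uv,d=None,z=None):
    uv=np.array(uv,float).reshape(-1,1,2)
    n=cv2.undistortPoints(uv,K(c),np.array(c["distortion"],float)).reshape(-1,2)
    r=np.c_[n[:,0],-n[:,1],-np.ones(len(n))]; T=c["T"]
    if z is not None:
        w=r@T[:3,:3].T; s=(z-T[2,3])/w[:,2]; return w*s[:,None]+T[:3,3]
    d=np.array([np.median([v for v in c["z_map"][int(v0)-1:int(v0)+2,int(u0)-1:int(u0)+2].ravel() if v>0] or [0]) for u0,v0 in uv.reshape(-1,2)]) if d is None else d
    return (r*np.reshape(d,(-1,1)))@T[:3,:3].T+T[:3,3]
def w2px(c,P):
    T=c["T"]; p=(np.atleast_2d(P)-T[:3,3])@T[:3,:3]; p=p*[1,-1,-1]
    return cv2.projectPoints(p,np.zeros(3),np.zeros(3),K(c),np.array(c["distortion"],float))[0].reshape(-1,2)
def save(c,n,crop=None,s=1):
    im=c["frame"][:,:,::-1]
    if crop: u0,v0,u1,v1=crop; im=im[v0:v1,u0:u1]
    cv2.imwrite("pics/"+n,cv2.resize(im,None,fx=s,fy=s,interpolation=cv2.INTER_CUBIC))
def cloud(c):
    v,u=np.mgrid[0:480,0:640]; uv=np.c_[u.ravel(),v.ravel()]
    return px2w(c,uv,d=c["z_map"].ravel()).reshape(480,640,3)
E
python3 - <<'E'
from h import *
import pickle
for n in("scene","top"):
    c=imaging.camera(n); save(c,n+".png"); pickle.dump(c,open(n+".pkl","wb")); print(n,c["fovy"],c["distortion"],c["T"].round(3).tolist())
s=readout.read_state(); print(s)
E
```

```text
pics
scene 52.55294843674653 [-0.11434209  0.          0.          0.          0.        ] [[0.875, 0.231, -0.425, -0.014], [-0.484, 0.454, -0.749, -0.912], [0.02, 0.861, 0.509, 0.733], [0.0, 0.0, 0.0, 1.0]]
top 55.82136959412984 [-0.01192723  0.          0.          0.          0.        ] [[-0.012, 0.981, -0.193, 0.25], [-1.0, -0.017, -0.021, -0.02], [-0.024, 0.193, 0.981, 1.465], [0.0, 0.0, 0.0, 1.0]]
{'clock': 0.1, 'joint_positions': array([ 9.84361428e-01,  2.59162251e-01,  2.08165614e-02,  1.33368255e+00,
       -2.12302572e-05,  1.41821852e+00]), 'joint_velocities': array([-0.00127365, -0.00163597,  0.00189065,  0.0003158 ,  0.00065508,
       -0.00065773]), 'tau': array([ 6.06012167e-03, -5.56692696e+01,  3.45070696e+01,  1.16384053e-02,
       -9.05964771e-05,  2.34594415e-05]), 'tcp_pos': array([0.23106309, 0.49883086, 0.23070399]), 'tool_rot': array([-6.76077048e-01, -3.06754789e+00,  1.81626883e-03]), 'contact_force': array([-0.83940234, -0.61834323, -0.38010497]), 'ft_torque': array([ 0.00933666, -0.00753413, -0.027922  ]), 'finger_force': 0.0, 'grip_width': 0.08540817741161068}
```

View pics/scene.png

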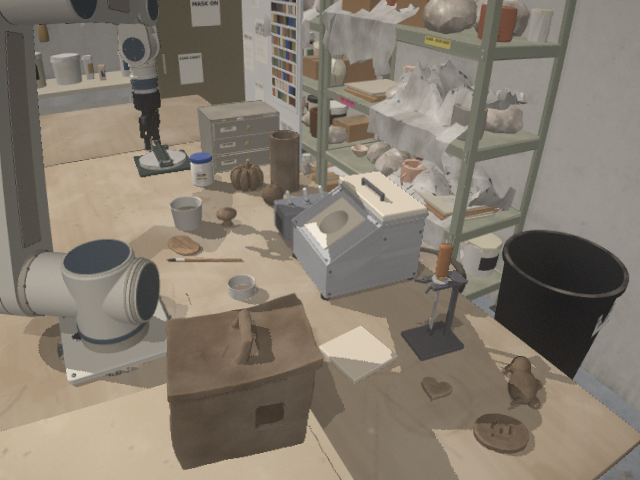

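View pics/top.png

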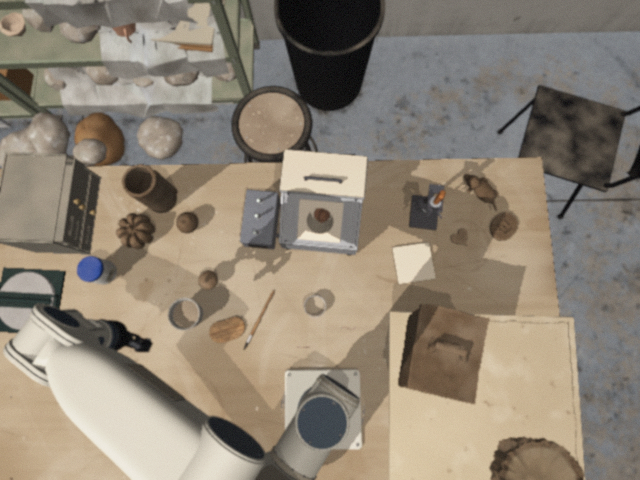

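The scene view shows the kiln (360,230), toggles on the box (~300,200), the hook in its rest (440,280) and the tile (358,352). In the top view the kiln is at (322,205), toggles (262,207), rest (428,208) and tile (413,263). Now I'll fit these from depth.

Run:
```python
from h import *
import pickle
c=pickle.load(open("top.pkl","rb")); P=cloud(c); Z=P[...,2]
def rect(u0,v0,u1,v1,z0,z1,name):
    m=np.zeros_like(Z,bool); m[v0:v1,u0:u1]=1; m&=(Z>z0)&(Z<z1)
    n,l,st,_=cv2.connectedComponentsWithStats(m.astype(np.uint8)); k=1+st[1:,4].argmax(); m=l==k
    r=cv2.minAreaRect((P[m][:,:2]*1000).astype(np.float32)); print(name,m.sum(),np.round(r[0],1),np.round(r[1],1),round(r[2],1),'z',np.median(Z[m]).round(4))
rect(270,140,380,200,.205,.225,'lid')
rect(235,180,282,250,.105,.125,'box')
rect(385,235,445,290,.008,.022,'tile')
rect(400,185,450,235,-.01,.03,'restbase?')
rect(400,170,450,235,.16,.185,'fork')
rect(400,170,460,235,.24,.29,'handle')
# tile by color
im=c["frame"].astype(int); m=(im.min(2)>195); m[:235]=0;m[292:]=0;m[:,:385]=0;m[:,442:]=0
n,l,st,ce=cv2.connectedComponentsWithStats(m.astype(np.uint8)); k=1+st[1:,4].argmax(); v,u=np.where(l==k)
w=px2w(c,np.c_[u,v],z=.014); r=cv2.minAreaRect((w[:,:2]*1000).astype(np.float32)); print('tilecol',r)
# handle depth points
m=np.zeros_like(Z,bool); m[170:240,395:465]=1
for z0 in np.arange(.16,.3,.01):
    q=P[m&(Z>=z0)&(Z<z0+.01)]
    if len(q): print(z0.round(3),len(q),q.mean(0).round(4),q.min(0).round(3),q.max(0).round(3))
a=cv2.resize(c["frame"][150:280,230:460,::-1],None,fx=3.4,fy=3.4,interpolation=cv2.INTER_CUBIC)
cv2.imwrite("pics/topcrop.png",a)
c=pickle.load(open("scene.pkl","rb"))
save(c,"scrop.png",(270,160,490,370),2.8)
```

```text
lid 3311 [683.4 -15.7] [244.8 126.8] 84.0 z 0.2141
box 1691 [580.1 187. ] [101.3 170.4] 83.5 z 0.114
tile 1315 [ 444.4 -299.3] [121.1 121.6] 6.7 z 0.0134
restbase? 2035 [ 623.5 -349. ] [165.  173.6] 87.3 z 0.0016
fork 313 [ 606.  -342.9] [ 45.3 101.7] 82.2 z 0.1697
handle 55 [ 600.7 -341.6] [16.2 23.1] 69.4 z 0.2526
tilecol ((415.56488037109375, -268.69158935546875), (58.450233459472656, 52.20689392089844), 28.66048240661621)
0.16 171 [ 0.6153 -0.3416  0.1674] [ 0.553 -0.37   0.162] [ 0.659 -0.314  0.17 ]
0.17 141 [ 0.6075 -0.3399  0.1724] [ 0.555 -0.366  0.17 ] [ 0.656 -0.316  0.18 ]
0.18 3 [ 0.5956 -0.3388  0.1871] [ 0.59  -0.343  0.184] [ 0.605 -0.335  0.189]
0.19 9 [ 0.5967 -0.3357  0.1953] [ 0.589 -0.34   0.19 ] [ 0.61  -0.332  0.2  ]
0.2 8 [ 0.5935 -0.3364  0.2065] [ 0.588 -0.341  0.201] [ 0.61  -0.333  0.21 ]
0.21 7 [ 0.5946 -0.3359  0.2145] [ 0.588 -0.343  0.211] [ 0.605 -0.332  0.219]
0.22 8 [ 0.5945 -0.3369  0.2227] [ 0.589 -0.343  0.221] [ 0.608 -0.333  0.228]
0.23 13 [ 0.5954 -0.3374  0.2353] [ 0.59  -0.345  0.231] [ 0.611 -0.332  0.24 ]
0.24 14 [ 0.5968 -0.3383  0.246 ] [ 0.59  -0.349  0.242] [ 0.612 -0.333  0.25 ]
0.25 41 [ 0.602  -0.3418  0.2536] [ 0.59  -0.351  0.25 ] [ 0.613 -0.333  0.258]
```

View pics/topcrop.png

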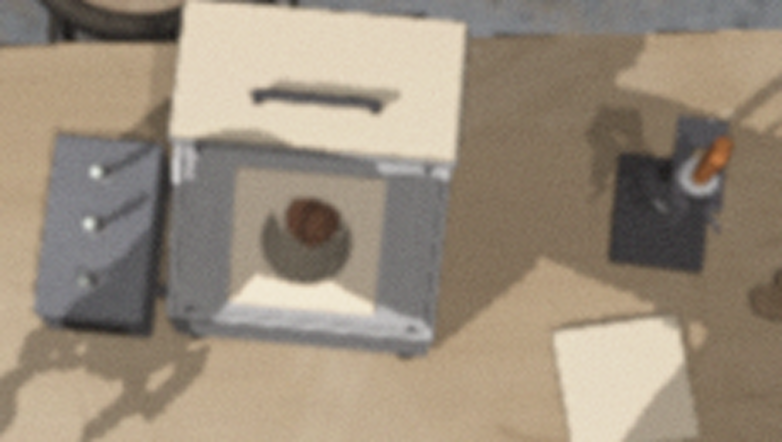

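View pics/scrop.png

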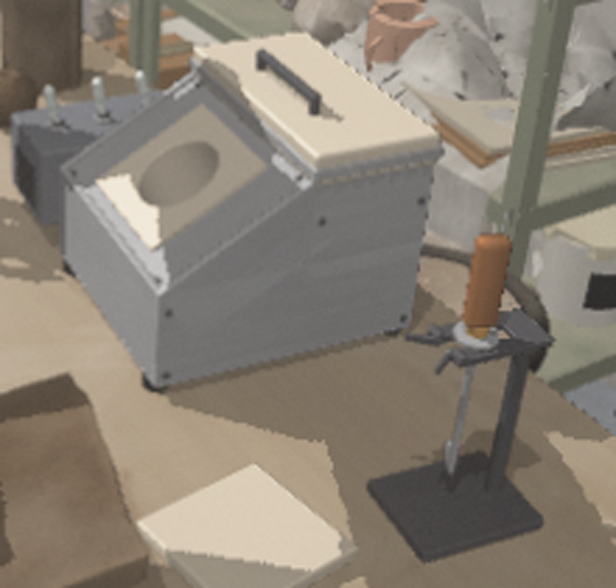

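```bash
cat >> h.py <<'E'
KO=np.array([.6135,-.0079,0]); KR=R.from_euler('z',-6.2,degrees=True).as_matrix()
def kw(X,Y,Z): return KR@np.array([X,Y,Z])/1000+KO
def down(yd):  # tool down, tool y at world angle yd deg
    y=np.array([np.cos(np.radians(yd)),np.sin(np.radians(yd)),0]); z=np.array([0,0,-1.]); return np.c_[np.cross(y,z),y,z]
def plan(p,M):
    s=readout.read_state(); C=R.from_rotvec(s["tool_rot"]).as_matrix()
    d=C.T@(np.array(p)-s["tcp_pos"]); r=R.from_matrix(C.T@M).as_rotvec(degrees=True)
    print("d",d.round(4).tolist(),"r",r.round(2).tolist(),"rows",max(np.linalg.norm(d)/.0417,np.linalg.norm(r)/7.16).round(1))
def st():
    s=readout.read_state(); print(s["clock"],s["tcp_pos"].round(4),R.from_rotvec(s["tool_rot"]).as_matrix().round(3).tolist(),s["joint_positions"].round(2),s["contact_force"].round(1),s["grip_width"].round(4),s["finger_force"])
E
python3 - <<'E'
from h import *
print(kw(-150,190,0),kw(40,190,0)); p=kw(-150,190,230); plan(p,down(83.8))
E
```

```text
[0.48489723 0.19718859 0.        ] [0.67378592 0.17666871 0.        ]
d [-0.3571, -0.167, 0.0008] r [-0.07, -0.02, -18.66] rows 9.5
```

Request:
{"op": "drive_tool", "data": {
  "commands": [
    [[-0.03,-0.014,0],[0,0,-2]],
    [[-0.065,-0.03,0],[0,0,-4]],
    [[-0.1,-0.047,0],[0,0,-6]],
    [[-0.135,-0.063,0],[0,0,-8]],
    [[-0.17,-0.08,0],[0,0,-10]],
    [[-0.205,-0.096,0],[0,0,-12]],
    [[-0.24,-0.112,0],[0,0,-14]],
    [[-0.275,-0.128,0],[0,0,-16]],
    [[-0.31,-0.145,0],[0,0,-17.5]],
    [[-0.34,-0.159,0],[0,0,-18.6]],
    [[-0.357,-0.167,0],[0,0,-18.6]],
    [[-0.357,-0.167,0.03],[0,0,-18.6]]
  ],
  "jaw": 0
}}

```text
clock: 1.1
tcp_pos: [0.4894, 0.195, 0.2047]
tool_rot: [0.177, 3.129, 0.002]
contact_force: [-1.0, -0.8, -0.5]
grip_width: 0.0
finger_force: 0.0
```

Run:
```python
from h import *
st(); plan(kw(-150,190,153.5),down(83.8))
c=imaging.camera("wrist"); save(c,"w1.png"); print(c["T"].round(3).tolist())
for X in(-117,-67,-17): print(w2px(c,kw(X,190,161)))
```

```text
Traceback (most recent call last):
  File "h.py", line 33, in st
    s=readout.read_state(); print(s["clock"],s["tcp_pos"].round(4),R.from_rotvec(s["tool_rot"]).as_matrix().round(3).tolist(),s["joint_positions"].round(2),s["contact_force"].round(1),s["grip_width"].round(4),s["finger_force"])
                                                                                                                                                                                        ^^^^^^^^^^^^^^^^^^^^^
AttributeError: 'float' object has no attribute 'round'
```

```bash
sed -i 's/s\["grip_width"\].round(4)/s["grip_width"]/' h.py
python3 - <<'E'
from h import *
c=imaging.camera("wrist"); save(c,"w1.png"); st(); plan(kw(-150,190,153.5),down(83.8))
for X in(-117,-67,-17): print(w2px(c,kw(X,190,161)))
E
```

```text
1.15 [0.4852 0.1955 0.1965] [[-0.994, 0.112, -0.004], [0.112, 0.994, -0.001], [0.003, -0.001, -1.0]] [ 0.22  0.23 -0.11  1.24 -0.    0.34] [-1.8 -0.  -5.3] 9.07803724570257e-05 0.0
d [0.0003, 0.0017, 0.043] r [-0.08, -0.19, -0.24] rows 1.0
[[317.95735597 334.47162478]]
[[318.17027088 417.85461181]]
[[318.35000711 489.59035636]]
```

View pics/w1.png

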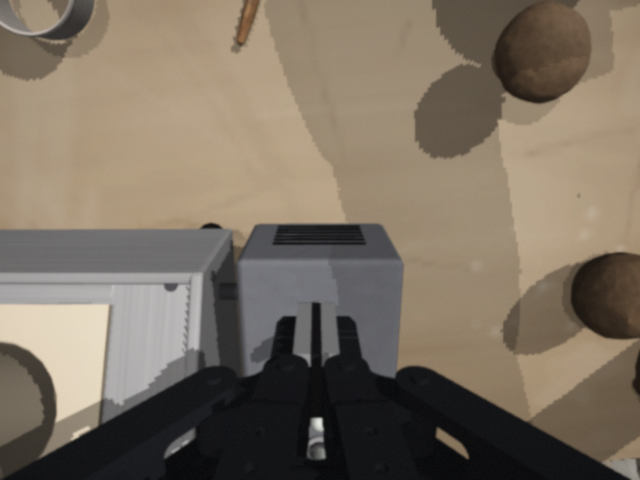

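The wrist view shows the toggle row under the fingers: the middle tip is at (317,437) and the box spans columns 240–402, so it is centred laterally.

Request:
{"op": "drive_tool", "data": {
  "commands": [
    [[0,0.002,0.02],[0,0,0]],
    [[0,0.002,0.04],[0,0,0]],
    [[0,0.002,0.046],[0,0,0]],
    [[0,0.002,0.046],[0,0,0]],
    [[0,0.002,0.046],[0,0,0]]
  ]
}}

```text
clock: 1.57
tcp_pos: [0.485, 0.1997, 0.1558]
tool_rot: [-0.171, -3.137, 0.0]
contact_force: [0.1, 0.4, -0.1]
grip_width: -0.0
finger_force: 0.0
```

Run:
```python
from h import *
st(); plan(kw(-150,190,153.5),down(83.8)); plan(kw(40,190,153.5),down(83.8))
```

```text
1.5667 [0.485  0.1997 0.1558] [[-0.994, 0.108, -0.0], [0.108, 0.994, -0.0], [0.0, -0.0, -1.0]] [ 0.23  0.25 -0.19  1.13  0.    0.34] [ 0.1  0.4 -0.1] -1.3416597043322996e-05 0.0
d [-0.0002, -0.0025, 0.0023] r [-0.01, -0.02, -0.02] rows 0.1
d [-0.1902, -0.0025, 0.0022] r [-0.01, -0.02, -0.02] rows 4.6
```

Request:
{"op": "drive_tool", "data": {
  "commands": [
    [[-0.01,-0.002,0.002],[0,0,0]],
    [[-0.027,-0.002,0.002],[0,0,0]],
    [[-0.044,-0.002,0.002],[0,0,0]],
    [[-0.061,-0.002,0.002],[0,0,0]],
    [[-0.078,-0.002,0.002],[0,0,0]],
    [[-0.095,-0.002,0.002],[0,0,0]],
    [[-0.112,-0.002,0.002],[0,0,0]],
    [[-0.129,-0.002,0.002],[0,0,0]],
    [[-0.146,-0.002,0.002],[0,0,0]],
    [[-0.163,-0.002,0.002],[0,0,0]],
    [[-0.18,-0.002,0.002],[0,0,0]],
    [[-0.195,-0.002,0.002],[0,0,0]]
  ]
}}

```text
clock: 2.57
tcp_pos: [0.6807, 0.1759, 0.1543]
tool_rot: [0.171, 3.135, 0.0]
contact_force: [0.2, -0.2, -0.2]
grip_width: -0.0001
finger_force: 0.0
```

Request:
{"op": "drive_tool", "data": {
  "commands": [
    [[0,0,0],[0,0,0]],
    [[0,0,-0.04],[0,0,0]],
    [[0,0,-0.08],[0,0,0]],
    [[0,0,-0.12],[0,0,0]],
    [[0,0,-0.16],[0,0,0]],
    [[0,0,-0.16],[0,0,0]]
  ]
}}

```text
clock: 3.07
tcp_pos: [0.6795, 0.1764, 0.3236]
tool_rot: [0.17, 3.123, 0.004]
contact_force: [1.5, 0.2, 2.3]
grip_width: -0.0
finger_force: 0.0
```

Run:
```python
from h import *
c=imaging.camera("top"); P=cloud(c)
st()
# highest box-area points -> tip X in kiln frame
q=P[170:255,230:285].reshape(-1,3); k=(q-KO)@KR*1000
m=(k[:,2]>125)&(k[:,2]<170)&(abs(k[:,1]-190)<30); print(k[m].round(0).tolist())
# scene view of rest
s=imaging.camera("scene"); save(s,"s2.png",(390,190,490,360),3.5)
h=[.600,-.3416,.3]; plan([.60-.0,-.3416,.36],down(69))
```

```text
3.1167 [0.6796 0.1764 0.3195] [[-0.994, 0.109, 0.01], [0.109, 0.994, 0.001], [-0.01, 0.002, -1.0]] [ 0.13  0.55  0.7   1.71 -0.    0.24] [-0.  -0.2 -0.7] -0.00020817884250928385 0.0
[]
d [0.0221, -0.5234, -0.0445] r [0.11, 0.28, 14.76] rows 12.6
```

View pics/s2.png

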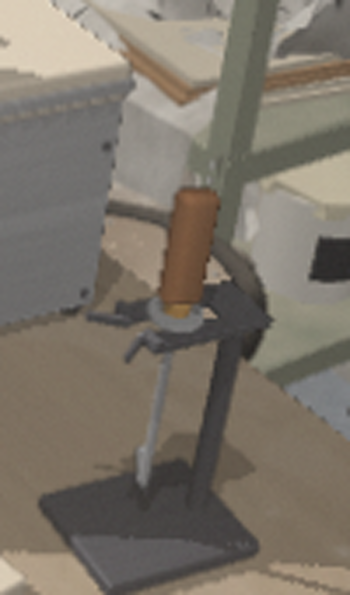

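The crop shows the hook hanging in the fork: handle (190,250), collar (177,315), and the bend near (145,485) with the arm's thick end near (141,450). I'll compare this with projections for different hook yaws.

Run:
```python
from h import *
c=imaging.camera("scene"); st()
O=np.array([.6005,-.3416,.170])
for yd in range(0,360,30):
    a=np.radians(yd); print(yd,((w2px(c,[O+[.015*np.cos(a),.015*np.sin(a),-.1125],O+[0,0,-.125],O])-[390,190])*3.5).round(0).tolist())
P=cloud(c); q=P[235:335,415:470].reshape(-1,3)
m=(q[:,2]>.185)&(q[:,2]<.25)&(np.hypot(q[:,0]-.6,q[:,1]+.3416)<.03); h=q[m]; print(len(h))
r=cv2.minAreaRect((h[:,:2]*1000).astype(np.float32)); print(r)
for z0 in(.19,.21,.23): g=h[abs(h[:,2]-z0)<.01]; print(z0,g.mean(0).round(4))
print((h[abs(h[:,2]-.21)<.012][::4,:2]*1000).round(0).tolist())
for z0 in(.06,.08,.1,.12,.14):
    g=q[(abs(q[:,2]-z0)<.01)&(np.hypot(q[:,0]-.6,q[:,1]+.3416)<.025)]; print(z0,len(g),g.mean(0).round(4))
im=c["frame"][300:336,415:445].astype(int).sum(2)//3; print(im[::2,5:26])
```

```text
3.2167 [0.6787 0.1763 0.3141] [[-0.994, 0.109, 0.002], [0.109, 0.994, 0.0], [-0.002, 0.0, -1.0]] [ 0.13  0.55  0.69  1.71 -0.    0.24] [ 0.4  1.  -0.8] 0.00012770177742074134 0.0
0 [[159.0, 458.0], [137.0, 481.0], [168.0, 316.0]]
30 [[148.0, 452.0], [137.0, 481.0], [168.0, 316.0]]
60 [[136.0, 450.0], [137.0, 481.0], [168.0, 316.0]]
90 [[124.0, 452.0], [137.0, 481.0], [168.0, 316.0]]
120 [[117.0, 457.0], [137.0, 481.0], [168.0, 316.0]]
150 [[116.0, 465.0], [137.0, 481.0], [168.0, 316.0]]
180 [[121.0, 473.0], [137.0, 481.0], [168.0, 316.0]]
210 [[132.0, 479.0], [137.0, 481.0], [168.0, 316.0]]
240 [[144.0, 482.0], [137.0, 481.0], [168.0, 316.0]]
270 [[156.0, 480.0], [137.0, 481.0], [168.0, 316.0]]
300 [[163.0, 474.0], [137.0, 481.0], [168.0, 316.0]]
330 [[164.0, 466.0], [137.0, 481.0], [168.0, 316.0]]
351
((598.2199096679688, -347.4488830566406), (13.099297523498535, 25.06718635559082), 45.06212615966797)
0.19 [ 0.5974 -0.348   0.193 ]
0.21 [ 0.5979 -0.3484  0.2103]
0.23 [ 0.5979 -0.3484  0.2304]
[[600.0, -345.0], [591.0, -346.0], [605.0, -351.0], [591.0, -344.0], [598.0, -348.0], [603.
[... 1542 characters left out ...]
1 111 108 104 105  94  84 115 128 128 117  98  90  90  90  90
   91  90  80]
 [106 105 107 111 105  93  89  89  85 111 131 121 113  86  79  77  65  64
   61  57  56]
 [ 98  98  98  98  93  85  84  83  75 100 128 118 105  71  61  58  56  58
   59  57  59]
 [ 90  80  76  70  68  67  68  68  69 119 126 116  83  58  57  57  56  57
   57  56  57]
 [ 69  70  70  68  69  69  70  65  61  70  98  96  66  58  57  57  58  56
   58  59  57]
 [ 68  69  67  68  69  69  67  61  57  58  59  65  58  57  56  61  68  67
   68  68  66]
 [ 69  70  66  67  68  67  67  64  67  59  58  58  58  58  66  69  69  69
   69  65  68]
 [ 67  69  68  70  68  68  69  68  70  60  58  58  60  67  68  68  70  68
   68  68  69]]
```

Hook yaw is settled: arm direction about 67°, centre about (0.601, -0.342).

Run:
```python
from h import *
plan([.601,-.342,.31],down(67))
```

```text
d [0.0209, -0.5237, 0.0039] r [0.03, 0.09, 16.76] rows 12.6
```

Request:
{"op": "drive_tool", "data": {
  "commands": [
    [[0.001,-0.03,0],[0,0,1]],
    [[0.003,-0.07,0],[0,0,3]],
    [[0.005,-0.11,0],[0,0,5]],
    [[0.007,-0.15,0],[0,0,7]],
    [[0.009,-0.19,0],[0,0,8]],
    [[0.011,-0.23,0],[0,0,9]],
    [[0.012,-0.27,0],[0,0,10]],
    [[0.014,-0.31,0],[0,0,12]],
    [[0.015,-0.35,0],[0,0,13]],
    [[0.017,-0.39,0],[0,0,14]],
    [[0.019,-0.43,0],[0,0,15]],
    [[0.02,-0.46,0.0],[0,0,16]]
  ],
  "jaw": 0.7
}}

```text
clock: 4.22
tcp_pos: [0.6072, -0.2816, 0.3116]
tool_rot: [-0.609, -3.079, -0.001]
contact_force: [1.4, 0.0, -0.4]
grip_width: 0.0599
finger_force: 0.0
```

Run:
```python
from h import *
c=imaging.camera("top"); st(); P=cloud(c); q=P[170:255,230:285].reshape(-1,3); k=(q-KO)@KR*1000
m=(k[:,2]>130)&(k[:,2]<170)&(abs(k[:,1]-190)<30); print(k[m].round(0).tolist())
plan([.601,-.342,.30],down(67))
```

```text
4.2667 [ 0.6064 -0.2861  0.3107] [[-0.923, 0.385, -0.004], [0.385, 0.923, -0.0], [0.004, -0.002, -1.0]] [-0.56  0.48  0.57  1.66 -0.   -0.17] [-1.7 -1.1 -2. ] 0.05963897961112515 0.0
[[25.0, 189.0, 154.0], [24.0, 192.0, 149.0], [24.0, 189.0, 149.0], [24.0, 186.0, 150.0], [20.0, 195.0, 149.0], [20.0, 192.0, 151.0], [21.0, 189.0, 149.0], [20.0, 185.0, 154.0], [17.0, 195.0, 148.0], [16.0, 191.0, 152.0], [19.0, 189.0, 144.0], [19.0, 186.0, 144.0], [15.0, 195.0, 146.0], [14.0, 191.0, 150.0], [16.0, 189.0, 145.0], [15.0, 186.0, 147.0], [12.0, 191.0, 147.0], [12.0, 188.0, 146.0], [14.0, 186.0, 141.0], [10.0, 192.0, 140.0], [10.0, 189.0, 141.0], [11.0, 186.0, 139.0], [8.0, 192.0, 139.0], [7.0, 189.0, 140.0], [8.0, 186.0, 140.0], [7.0, 187.0, 131.0], [4.0, 190.0, 131.0], [-25.0, 192.0, 154.0], [-24.0, 189.0, 152.0], [-27.0, 195.0, 150.0], [-28.0, 192.0, 153.0], [-29.0, 188.0, 158.0], [-27.0, 186.0, 151.0], [-32.0, 194.0, 155.0], [-31.0, 191.0, 153.0], [-31.0, 188.0, 153.0], [-30.0, 186.0, 150.0], [-34.0, 194.0, 152.0], [-33.0, 192.0, 147.0], [-33.0, 188.0, 151.0], [-33.0, 185.0, 150.0], [-36.
[... 367 characters left out ...]
.0, 192.0, 153.0], [-77.0, 188.0, 154.0], [-77.0, 186.0, 152.0], [-80.0, 195.0, 150.0], [-81.0, 191.0, 154.0], [-80.0, 188.0, 154.0], [-79.0, 186.0, 149.0], [-84.0, 194.0, 153.0], [-83.0, 191.0, 153.0], [-83.0, 188.0, 151.0], [-81.0, 187.0, 143.0], [-85.0, 195.0, 144.0], [-85.0, 192.0, 147.0], [-85.0, 189.0, 147.0], [-84.0, 186.0, 146.0], [-87.0, 196.0, 139.0], [-88.0, 191.0, 146.0], [-87.0, 189.0, 144.0], [-87.0, 186.0, 143.0], [-90.0, 192.0, 139.0], [-90.0, 188.0, 144.0], [-89.0, 186.0, 138.0], [-92.0, 192.0, 138.0], [-93.0, 189.0, 140.0], [-91.0, 187.0, 133.0], [-95.0, 193.0, 133.0], [-94.0, 190.0, 130.0], [-97.0, 190.0, 131.0]]
d [-0.0166, -0.0537, 0.0107] r [-0.09, -0.21, 0.36] rows 1.4
```

All three toggles lie back: tip offsets of about +28 mm, joint about 0.88, so off. Now the hook.

Request:
{"op": "drive_tool", "data": {
  "commands": [
    [[-0.016,-0.04,0],[0,0,0.4]],
    [[-0.0165,-0.0535,0.01],[0,0,0.4]],
    [[-0.0165,-0.0535,0.02],[0,0,0.4]],
    [[-0.0165,-0.0535,0.02],[0,0,0.4]],
    [[-0.0165,-0.0535,0.02],[0,0,0.4]]
  ]
}}

```text
clock: 4.68
tcp_pos: [0.6032, -0.3342, 0.2918]
tool_rot: [-0.617, -3.078, -0.002]
contact_force: [0.2, -0.5, 0.1]
grip_width: 0.06
finger_force: 0.0
```

Run:
```python
from h import *
c=imaging.camera("wrist"); save(c,"w2.png"); st(); plan([.601,-.342,.206],down(67))
P=cloud(c); q=P.reshape(-1,3); q=q[(q[:,2]>.245)&(q[:,2]<.265)&(np.hypot(q[:,0]-.6,q[:,1]+.342)<.03)]; print(len(q)); 
if len(q)>10: print(cv2.minAreaRect((q[:,:2]*1000).astype(np.float32)))
print(w2px(c,[[.601,-.342,.255],[.601,-.342,.17]]))
```

```text
4.7333 [ 0.6035 -0.3339  0.2929] [[-0.923, 0.385, -0.001], [0.385, 0.923, 0.001], [0.001, 0.0, -1.0]] [-0.63  0.52  0.58  1.63  0.   -0.23] [-0.1 -0.2 -0.3] 0.059725835072500934 0.0
d [-0.0009, -0.0085, 0.0869] r [0.02, -0.08, 0.37] rows 2.1
1637
((600.8988037109375, -341.5869140625), (15.640291213989258, 24.757490158081055), 66.33570861816406)
[[297.20758023 290.37161326]
 [302.51830433 236.87563362]]
```

View pics/w2.png

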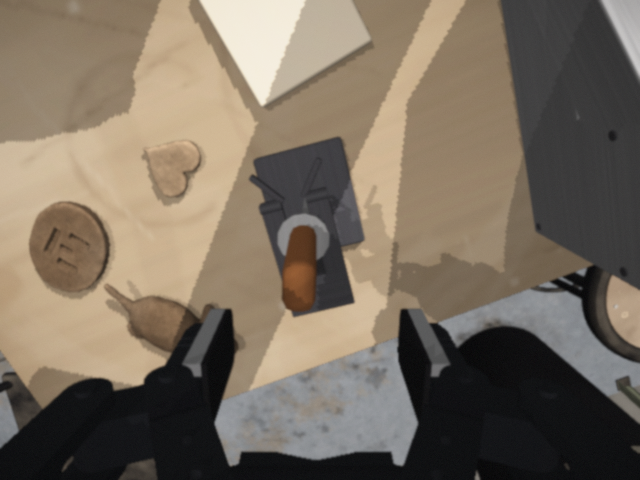

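The wrist view shows the handle top at (299,290) over the collar (302,237), with clear sides. Depth gives (0.601, -0.3416) and yaw 66.3°. I'll descend and grip.

Request:
{"op": "drive_tool", "data": {
  "commands": [
    [[-0.0005,-0.008,0.0],[0,0,0.7]],
    [[-0.0005,-0.008,0.025],[0,0,0.7]],
    [[-0.0005,-0.008,0.055],[0,0,0.7]],
    [[-0.0005,-0.008,0.08],[0,0,0.7]],
    [[-0.0005,-0.008,0.087],[0,0,0.7]],
    [[-0.0005,-0.008,0.087],[0,0,0.7]],
    [[-0.0005,-0.008,0.087],[0,0,0.7]]
  ]
}}

```text
clock: 5.32
tcp_pos: [0.6015, -0.3422, 0.2077]
tool_rot: [0.635, 3.076, -0.001]
contact_force: [0.2, -0.8, 1.3]
grip_width: 0.0597
finger_force: 0.0
```

Request:
{"op": "drive_tool", "data": {
  "commands": [
    [[0,0,0],[0,0,0]],
    [[0,0,0],[0,0,0]],
    [[0,0,0],[0,0,0]],
    [[0,0,0],[0,0,0]],
    [[0,0,0],[0,0,0]],
    [[0,0,0],[0,0,0]]
  ],
  "jaw": 0,
  "force": 60
}}

```text
clock: 5.82
tcp_pos: [0.6015, -0.3424, 0.2075]
tool_rot: [0.635, 3.075, -0.001]
contact_force: [0.3, -0.4, 5.4]
grip_width: 0.0154
finger_force: 58.9
```

Run:
```python
from h import *
st()
```

```text
5.8167 [ 0.6015 -0.3424  0.2075] [[-0.918, 0.396, 0.002], [0.396, 0.918, -0.001], [-0.002, -0.0, -1.0]] [-0.64  0.52  0.36  1.41  0.   -0.23] [ 0.3 -0.4  5.4] 0.015388312514243165 58.869668841362
```

```bash
cat >> h.py <<'E'
PO=kw(-60,0,150); pz=KR@[-.5,0,.8660254]; py=KR@[0,1.,0]; px=np.cross(py,pz); PM=np.c_[px,py,pz]
TM=np.c_[np.cross(py,-pz),py,-pz]   # tool orientation in port
L=.1625
def port_tcp(x,y,z): # crook at port coords (mm) -> TCP
    return PO+PM@(np.array([x,y,z])/1000)+pz*L
E
python3 - <<'E'
from h import *
import pickle
c=pickle.load(open("top.pkl","rb")); q=(cloud(c)[185:245,290:355].reshape(-1,3)-PO)@PM*1000
print(PO)
s=q[(np.abs(q[:,2])<4)]; print('slope',s.mean(0).round(1),np.percentile(q[:,2],[50,80]).round(1))
g=q[(np.hypot(q[:,0],q[:,1])<38)&(q[:,2]<-65)]
for a,b in((-82,-68),(-100,-82),(-120,-100),(-135,-120)):
    h=g[(g[:,2]>a)&(g[:,2]<b)]; print(a,b,len(h),h.mean(0).round(1),h.min(0).round(1),h.max(0).round(1)) if len(h) else 0
# bore rim: deep pixels footprint at mouth
d=q[(q[:,2]<-8)]; print('deep',d[:,:2].min(0),d[:,:2].max(0))
plan([.6015,-.3424,.2175],down(66.7))
E
```

```text
[ 0.55385094 -0.00142004  0.15      ]
slope [ 3.5 -5.  -1.2] [-3.2  3.3]
-82 -68 21 [-12.5   0.1 -77.5] [-36.8  -3.9 -81.3] [ -0.6   7.  -72.5]
-100 -82 11 [ -2.9   1.1 -87. ] [-36.2  -2.5 -97.8] [  7.7   7.6 -82.2]
-120 -100 101 [-1.390e+01  1.000e-01 -1.166e+02] [ -37.4  -24.6 -120. ] [   8.2   24.2 -100.3]
-135 -120 78 [ -13.2    4.6 -125.4] [ -35.8  -30.9 -134. ] [   6.9   35.3 -120. ]
deep [ -76.31631763 -106.78456354] [75.869116   93.20961103]
d [-0.0001, -0.0, -0.01] r [-0.02, 0.11, -0.05] rows 0.2
```

Request:
{"op": "drive_tool", "data": {
  "commands": [
    [[0,0,-0.005],[0,0,0]],
    [[0,0,-0.011],[0,0,0]],
    [[0,0,-0.011],[0,0,0]],
    [[0.013,-0.0035,-0.011],[0,0,0]],
    [[0.027,-0.0075,-0.011],[0,0,0]],
    [[0.045,-0.0125,-0.011],[0,0,0]],
    [[0.065,-0.018,-0.011],[0,0,0]],
    [[0.086,-0.024,-0.011],[0,0,0]],
    [[0.095,-0.026,-0.011],[0,0,0]],
    [[0.095,-0.026,-0.02],[0,0,0]],
    [[0.095,-0.026,-0.05],[0,0,0]],
    [[0.095,-0.026,-0.09],[0,0,0]]
  ]
}}

```text
clock: 6.82
tcp_pos: [0.5034, -0.3279, 0.2953]
tool_rot: [-0.635, -3.073, -0.004]
contact_force: [0.9, -1.6, -0.1]
grip_width: 0.0153
finger_force: 58.5
```

Run:
```python
from h import *
st(); p=port_tcp(-14,-28,70); print(p, port_tcp(-14,-28,25)); plan(p,TM)
```

```text
6.8167 [ 0.5034 -0.3279  0.2953] [[-0.918, 0.397, -0.003], [0.397, 0.918, 0.003], [0.004, 0.002, -1.0]] [-0.72  0.34  0.31  1.54  0.   -0.31] [ 0.9 -1.6 -0.1] 0.015344229121802264 58.5206401348114
[ 0.42320347 -0.01539192  0.34435091] [ 0.44557187 -0.0178219   0.30537976]
d [0.1978, 0.2552, -0.0477] r [-4.37, -30.0, -16.81] rows 7.8
```

Request:
{"op": "drive_tool", "data": {
  "commands": [
    [[0,0.0,-0.04],[0,0,0]],
    [[0.01,0.01,-0.075],[0,-2,-1]],
    [[0.03,0.035,-0.09],[-0.6,-5,-2.5]],
    [[0.055,0.065,-0.09],[-1,-9,-5]],
    [[0.08,0.1,-0.09],[-2,-13,-7]],
    [[0.105,0.135,-0.085],[-2.5,-17,-9]],
    [[0.13,0.165,-0.075],[-3,-21,-11.5]],
    [[0.155,0.195,-0.065],[-3.5,-25,-14]],
    [[0.175,0.225,-0.055],[-4,-28,-16]],
    [[0.19,0.245,-0.05],[-4.4,-30,-16.8]],
    [[0.198,0.255,-0.048],[-4.4,-30,-16.8]],
    [[0.198,0.255,-0.048],[-4.4,-30,-16.8]]
  ]
}}

```text
clock: 7.82
tcp_pos: [0.4218, -0.0132, 0.3454]
tool_rot: [0.136, 2.609, -0.039]
contact_force: [0.4, -1.1, -0.4]
grip_width: 0.0151
finger_force: 58.9
```

Run:
```python
from h import *
c=imaging.camera("wrist"); save(c,"w3.png"); st(); plan(port_tcp(-14,-28,25),TM); plan(port_tcp(-14,-28,-105),TM)
```

```text
7.8667 [ 0.4229 -0.0144  0.3457] [[-0.859, 0.105, 0.502], [0.089, 0.994, -0.055], [-0.505, -0.002, -0.863]] [-0.3  -0.33 -0.38  0.99  0.1  -0.17] [ 0.3 -0.9  0.3] 0.01531770639592909 58.88064086437225
d [0.0005, -0.001, 0.0464] r [-0.03, 0.32, 0.23] rows 1.1
d [0.0013, -0.0009, 0.1764] r [-0.03, 0.32, 0.23] rows 4.2
```

View pics/w3.png

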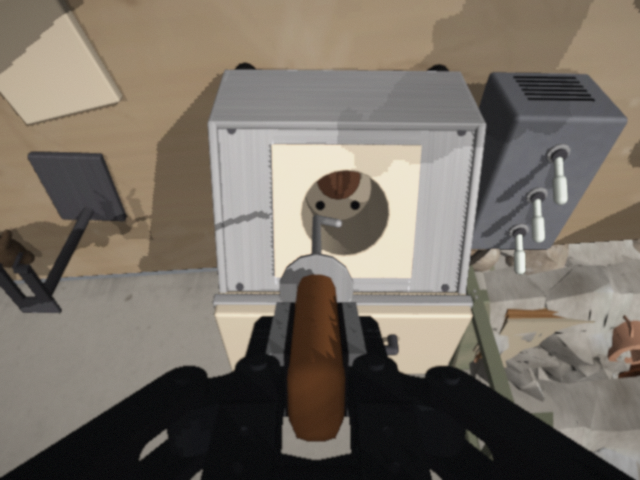

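The wrist view shows the crook at (318,216) with the tip at (338,223) pointing right, the loop inside the bore at (341,184) and all three toggles thrown. I'll check these against the model.

Run:
```python
from h import *
c=imaging.camera("wrist"); st(); s=readout.read_state(); C=R.from_rotvec(s["tool_rot"]).as_matrix(); t=s["tcp_pos"]
print(w2px(c,[t+C@[0.001,0,.1625],t+C@[.001,.015,.150],t+C@[.001,0,.0375],PO+PM@[-.014,0,-.078],PO+PM@[-.04,0,0],PO+PM@[0,-.04,0],PO+PM@[0,.04,0],PO+PM@[.04,0,0]]).round(1))
plan(port_tcp(-14,-28,25),TM); plan(port_tcp(-14,-28,-105),TM)
```

```text
7.9167 [ 0.4235 -0.0153  0.3456] [[-0.859, 0.106, 0.501], [0.09, 0.994, -0.056], [-0.504, -0.003, -0.863]] [-0.3  -0.33 -0.38  0.99  0.1  -0.17] [ 0.6  0.3 -1. ] 0.015520901679866094 58.88031721115112
[[313.5 218.4]
 [334.6 222.8]
 [312.4 286.2]
 [340.4 182.6]
 [345.9 168.6]
 [300.6 212.7]
 [388.9 213.1]
 [343.7 254.6]]
d [0.0011, -0.0001, 0.046] r [-0.06, 0.29, 0.18] rows 1.1
d [0.0017, 0.0, 0.176] r [-0.06, 0.29, 0.18] rows 4.2
```

Request:
{"op": "drive_tool", "data": {
  "commands": [
    [[0.001,-0.002,0.015],[0,0.3,0.2]],
    [[0.0015,-0.002,0.035],[0,0.3,0.2]],
    [[0.0015,-0.002,0.055],[0,0.3,0.2]],
    [[0.0015,-0.002,0.075],[0,0.3,0.2]],
    [[0.0015,-0.002,0.09],[0,0.3,0.2]],
    [[0.0015,-0.002,0.105],[0,0.3,0.2]],
    [[0.0015,-0.002,0.115],[0,0.3,0.2]],
    [[0.0015,-0.002,0.115],[0,0.3,0.2]]
  ]
}}

```text
clock: 8.58
tcp_pos: [0.4799, -0.0253, 0.2422]
tool_rot: [0.147, 2.62, -0.039]
contact_force: [-0.3, -0.7, -0.5]
grip_width: 0.0154
finger_force: 58.9
```

Run:
```python
from h import *
c=imaging.camera("wrist"); save(c,"w4.png",(240,120,440,320),3); st(); plan(port_tcp(-14,-30,-105),TM)
s=readout.read_state(); C=R.from_rotvec(s["tool_rot"]).as_matrix(); t=s["tcp_pos"]
print(w2px(c,[t+C@[0.001,0,.1625],t+C@[.001,.015,.150],t+C@[.001,0,.0375],PO+PM@[-.014,0,-.078]]).round(1))
```

```text
8.6333 [ 0.4797 -0.0251  0.2434] [[-0.863, 0.112, 0.493], [0.097, 0.994, -0.056], [-0.496, -0.0, -0.868]] [-0.28 -0.19 -0.55  0.69  0.08 -0.14] [ 0.2 -0.1 -0. ] 0.015486846755269791 58.86660039424896
d [-0.0012, 0.0017, 0.0589] r [-0.12, -0.24, -0.19] rows 1.4
[[315.  219. ]
 [336.2 223.4]
 [314.7 287.3]
 [354.6 212.4]]
```

View pics/w4.png

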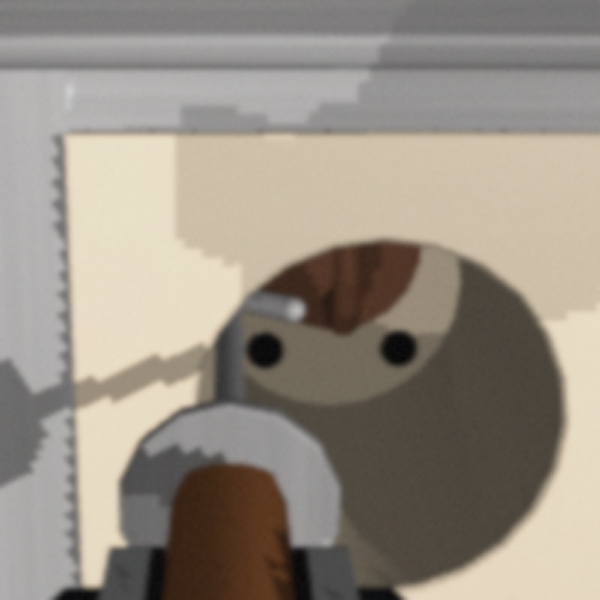

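The crop shows the tip at (293,310), clear to the left of the loop at (348,280), matching the model to about 2 px. I'll go deeper.

Request:
{"op": "drive_tool", "data": {
  "commands": [
    [[-0.001,0.001,0.01],[0,0,0]],
    [[-0.001,0.001,0.022],[0,0,0]],
    [[-0.001,0.001,0.034],[0,0,0]],
    [[-0.001,0.001,0.046],[0,0,0]],
    [[-0.001,0.001,0.056],[0,0,0]],
    [[-0.001,0.001,0.059],[0,0,0]],
    [[-0.001,0.001,0.059],[0,0,0]],
    [[-0.001,0.001,0.059],[0,0,0]]
  ]
}}

```text
clock: 9.3
tcp_pos: [0.5095, -0.0269, 0.1943]
tool_rot: [0.146, 2.616, -0.04]
contact_force: [-0.3, -0.0, -1.1]
grip_width: 0.0153
finger_force: 58.9
```

Run:
```python
from h import *
st(); plan(port_tcp(-14,-30,-105),TM);plan(port_tcp(-14,-10,-105),TM)
```

```text
9.3 [ 0.5095 -0.0269  0.1943] [[-0.861, 0.111, 0.496], [0.096, 0.994, -0.056], [-0.499, -0.001, -0.867]] [-0.26 -0.1  -0.62  0.54  0.07 -0.13] [-0.3 -0.  -1.1] 0.01525001003653652 58.945611119270325
d [0.0003, 0.0001, 0.0015] r [-0.12, -0.07, -0.14] rows 0.0
d [0.0004, 0.0201, 0.0015] r [-0.12, -0.07, -0.14] rows 0.5
```

Request:
{"op": "drive_tool", "data": {
  "commands": [
    [[0,0.004,0.001],[0,0,0]],
    [[0,0.008,0.001],[0,0,0]],
    [[0,0.012,0.001],[0,0,0]],
    [[0,0.016,0.001],[0,0,0]],
    [[0,0.0185,0.001],[0,0,0]],
    [[0,0.0185,0.001],[0,0,0]],
    [[0,0.0185,-0.003],[0,0,0]],
    [[0,0.0185,-0.006],[0,0,0]],
    [[0,0.0185,-0.009],[0,0,0]],
    [[0,0.0185,-0.012],[0,0,0]],
    [[0,0.0185,-0.015],[0,0,0]],
    [[0,0.0185,-0.018],[0,0,0]]
  ]
}}

```text
clock: 10.3
tcp_pos: [0.5021, -0.0072, 0.2094]
tool_rot: [0.146, 2.616, -0.04]
contact_force: [0.2, -0.0, -2.1]
grip_width: 0.0153
finger_force: 58.7
```

Request:
{"op": "drive_tool", "data": {
  "commands": [
    [[0,0,-0.003],[0,0,0]],
    [[0,0,-0.008],[0,0,0]],
    [[0,0,-0.014],[0,0,0]],
    [[0,0,-0.02],[0,0,0]],
    [[0,0,-0.026],[0,0,0]],
    [[0,0,-0.032],[0,0,0]],
    [[0,0,-0.038],[0,0,0]],
    [[0,0,-0.044],[0,0,0]],
    [[0,0,-0.05],[0,0,0]],
    [[0,0,-0.056],[0,0,0]],
    [[0,0,-0.06],[0,0,0]],
    [[0,0,-0.06],[0,0,0]]
  ]
}}

```text
clock: 11.3
tcp_pos: [0.4725, -0.0038, 0.2622]
tool_rot: [0.145, 2.615, -0.04]
contact_force: [-0.0, -0.5, -1.2]
grip_width: 0.0154
finger_force: 58.7
```

```bash
cat >> h.py <<'E'
def trial():
    c=imaging.camera("wrist"); save(c,"t_%d.png"%(readout.read_state()["clock"]*100)); s=readout.read_state(); C=R.from_rotvec(s["tool_rot"]).as_matrix(); t=s["tcp_pos"]
    cr=t+C@[0,.002,.1625]; q=cloud(c); im=c["frame"].astype(int)
    m=(c["z_map"]>0)&(np.linalg.norm(q-cr,axis=2)<.075)&(im[...,0]-im[...,2]>12)&(im[...,0]<150)
    loc=(q[m]-cr)@C*1000
    print("clk",s["clock"],"tcp",t.round(4),"crook",cr.round(4),"F",s["contact_force"].round(1),"n",m.sum())
    if m.sum(): print(" brown pts tool frame rel crook mean",loc.mean(0).round(1),"5%",np.percentile(loc,5,axis=0).round(1),"95%",np.percentile(loc,95,axis=0).round(1)," world 5/95",np.percentile(q[m],5,axis=0).round(3),np.percentile(q[m],95,axis=0).round(3))
E
python3 - <<'E'
from h import *
trial(); st(); print((PM.T@(readout.read_state()["tcp_pos"]-pz*L-PO)*1000).round(1))
E
```

```text
clk 11.35 tcp [ 0.4727 -0.0038  0.2617] crook [ 0.5536 -0.0109  0.121 ] F [ 0.8 -0.1 -0.9] n 4931
 brown pts tool frame rel crook mean [-15.6  15.7  13.4] 5% [-47.7 -28.1 -20.4] 95% [14.1 49.5 45.1]  world 5/95 [ 0.538 -0.041  0.093] [0.611 0.036 0.153]
11.35 [ 0.4727 -0.0038  0.2617] [[-0.861, 0.111, 0.497], [0.096, 0.994, -0.056], [-0.5, -0.001, -0.866]] [-0.22 -0.21 -0.52  0.74  0.05 -0.09] [ 0.8 -0.1 -0.9] 0.015238929417195254 58.71981918811798
[-13.8 -11.1 -25.5]
```

Request:
{"op": "drive_tool", "data": {
  "commands": [
    [[0,0,-0.004],[0,0,0]],
    [[0,0,-0.01],[0,0,0]],
    [[0,0,-0.016],[0,0,0]],
    [[0,0,-0.022],[0,0,0]],
    [[0,0,-0.028],[0,0,0]],
    [[0,0,-0.034],[0,0,0]],
    [[0,0,-0.04],[0,0,0]],
    [[0,0,-0.046],[0,0,0]],
    [[0,0,-0.052],[0,0,0]],
    [[0,0,-0.056],[0,0,0]],
    [[0,0,-0.06],[0,0,0]],
    [[0,0,-0.06],[0,0,0]]
  ]
}}

```text
clock: 12.35
tcp_pos: [0.4427, -0.0005, 0.314]
tool_rot: [0.145, 2.615, -0.04]
contact_force: [0.3, -0.9, -1.5]
grip_width: 0.0153
finger_force: 58.7
```

```bash
sed -i 's/(im\[...,0\]-im\[...,2\]>12)&(im\[...,0\]<150)/(im[...,0]>1.45*im[...,2])\&(im[...,0]<170)/' h.py
python3 - <<'E'
from h import *
trial()
E
```

```text
clk 12.4 tcp [ 0.4429 -0.0005  0.3136] crook [ 0.5237 -0.0076  0.1728] F [ 1.1  0.2 -2.1] n 2946
 brown pts tool frame rel crook mean [ 4.6  7.  18. ] 5% [-16.6 -13.8 -16.8] 95% [22.3 27.5 26.9]  world 5/95 [ 0.507 -0.023  0.139] [0.552 0.019 0.188]
```

Request:
{"op": "drive_tool", "data": {
  "commands": [
    [[0,0,-0.003],[0,0,0]],
    [[0,0,-0.008],[0,0,0]],
    [[0,0,-0.013],[0,0,0]],
    [[0,0,-0.018],[0,0,0]],
    [[0,0,-0.023],[0,0,0]],
    [[0,0,-0.028],[0,0,0]],
    [[0,0,-0.033],[0,0,0]],
    [[0,0,-0.038],[0,0,0]],
    [[0,0,-0.043],[0,0,0]],
    [[0,0,-0.048],[0,0,0]],
    [[0,0,-0.052],[0,0,0]],
    [[0,0,-0.055],[0,0,0]]
  ]
}}

```text
clock: 13.4
tcp_pos: [0.4154, 0.0026, 0.3614]
tool_rot: [0.145, 2.616, -0.04]
contact_force: [0.6, -0.1, -2.1]
grip_width: 0.0153
finger_force: 58.8
```

Run:
```python
from h import *
import pickle
trial()
c=pickle.load(open("top.pkl","rb")); q=cloud(c)[295:405,385:500].reshape(-1,3)
b=q[q[:,2]>.06]; print(b.min(0),b.max(0)); h=q[q[:,2]>.16]; print(len(h), h.min(0) if len(h) else 0,h.max(0) if len(h) else 0)
s=readout.read_state(); C=R.from_rotvec(s["tool_rot"]).as_matrix(); cr=s["tcp_pos"]+C@[0,0,.1625]
M=down(83.8); plan(cr+[-.04,0,.1625+.06],M); plan(cr+[-.04,0,.1625+.03],M)
```

```text
clk 13.45 tcp [0.4154 0.0026 0.3617] crook [ 0.4962 -0.0044  0.2209] F [-0.1 -0.1 -1.9] n 3321
 brown pts tool frame rel crook mean [23.6  5.1 11.9] 5% [  2.9 -15.  -17.4] 95% [43.1 25.3 28.1]  world 5/95 [ 0.465 -0.018  0.188] [0.504 0.022 0.234]
[ 0.03215436 -0.45824828  0.06009606] [ 0.30385778 -0.01983775  1.46503391]
6197 [ 0.04100189 -0.45824828  0.16021681] [ 0.30385778 -0.01983775  1.46503391]
d [-0.0767, -0.0046, -0.0501] r [-0.08, 29.96, -0.15] rows 4.2
d [-0.0617, -0.0046, -0.0241] r [-0.08, 29.96, -0.15] rows 4.2
```

The trial is out, hanging on the crook. Next I bring the hook upright.

Request:
{"op": "drive_tool", "data": {
  "commands": [
    [[-0.003,0,-0.002],[0,1.5,0]],
    [[-0.008,-0.001,-0.004],[0,4,0]],
    [[-0.013,-0.001,-0.006],[0,6.5,0]],
    [[-0.019,-0.0015,-0.008],[0,9.2,0]],
    [[-0.025,-0.002,-0.01],[0,12,0]],
    [[-0.031,-0.002,-0.012],[0,15,0]],
    [[-0.037,-0.003,-0.014],[0,18,0]],
    [[-0.043,-0.003,-0.016],[0,21,0]],
    [[-0.049,-0.004,-0.019],[0,24,0]],
    [[-0.055,-0.004,-0.021],[0,27,0]],
    [[-0.059,-0.0045,-0.023],[0,29,0]],
    [[-0.062,-0.0045,-0.024],[0,30,0]]
  ]
}}

```text
clock: 14.45
tcp_pos: [0.4579, -0.0068, 0.412]
tool_rot: [-0.174, -3.132, 0.0]
contact_force: [-0.6, -0.2, -2.4]
grip_width: 0.0151
finger_force: 58.7
```

Run:
```python
from h import *
trial(); c=imaging.camera("top"); P=cloud(c); im=c["frame"]
import pickle; c0=pickle.load(open("top.pkl","rb")); q=cloud(c0)[230:295,380:450]; print('tile check',np.median(q[20:40,20:40,2]))
M=down(83.8); y=M[:,1]
cr=np.array([.444,-.299,0])-y*.008   # rod position: coil on tile centre
plan([cr[0],cr[1],.384],M); plan([cr[0],cr[1],.2135+.03],M); st()
```

```text
clk 14.5 tcp [ 0.4584 -0.0069  0.4118] crook [ 0.4578 -0.0049  0.2493] F [-1.   0.6 -2.5] n 2927
 brown pts tool frame rel crook mean [ 7.2  4.7 18.7] 5% [-13.9 -15.6 -16.1] 95% [25.1 25.3 28. ]  world 5/95 [ 0.433 -0.02   0.221] [0.472 0.021 0.265]
tile check 0.013305495020948799
d [-0.0186, -0.3, 0.0278] r [-0.02, -0.17, -0.16] rows 7.2
d [-0.019, -0.3, 0.1683] r [-0.02, -0.17, -0.16] rows 8.3
14.55 [ 0.458  -0.0067  0.4117] [[-0.994, 0.111, -0.003], [0.111, 0.994, 0.0], [0.003, -0.0, -1.0]] [-0.2   0.11  0.29  1.75 -0.   -0.09] [ 0.  -0.1 -3.4] 0.015298620754944283 58.75334858894348
```

Request:
{"op": "drive_tool", "data": {
  "commands": [
    [[0,-0.002,0],[0,0,0]],
    [[-0.001,-0.006,0],[0,0,0]],
    [[-0.002,-0.012,0],[0,0,0]],
    [[-0.003,-0.02,0],[0,0,0]],
    [[-0.004,-0.03,0],[0,0,0]],
    [[-0.005,-0.041,0],[0,0,0]],
    [[-0.006,-0.053,0],[0,0,0]],
    [[-0.007,-0.066,0],[0,0,0]],
    [[-0.008,-0.08,0],[0,0,0]],
    [[-0.009,-0.095,0],[0,0,0]],
    [[-0.01,-0.11,0],[0,0,0]],
    [[-0.011,-0.125,0],[0,0,0]]
  ]
}}

```text
clock: 15.55
tcp_pos: [0.4533, -0.1336, 0.4126]
tool_rot: [-0.175, -3.135, 0.001]
contact_force: [-0.6, -0.6, -2.4]
grip_width: 0.0158
finger_force: 58.7
```

Request:
{"op": "drive_tool", "data": {
  "commands": [
    [[-0.001,-0.015,0.003],[0,0,0]],
    [[-0.002,-0.03,0.008],[0,0,0]],
    [[-0.003,-0.045,0.015],[0,0,0]],
    [[-0.003,-0.06,0.023],[0,0,0]],
    [[-0.004,-0.075,0.031],[0,0,0]],
    [[-0.004,-0.09,0.039],[0,0,0]],
    [[-0.005,-0.105,0.047],[0,0,0]],
    [[-0.005,-0.12,0.055],[0,0,0]],
    [[-0.006,-0.135,0.063],[0,0,0]],
    [[-0.006,-0.147,0.071],[0,0,0]],
    [[-0.006,-0.157,0.079],[0,0,0]],
    [[-0.006,-0.163,0.085],[0,0,0]]
  ]
}}

```text
clock: 16.55
tcp_pos: [0.441, -0.296, 0.3265]
tool_rot: [-0.176, -3.134, 0.0]
contact_force: [0.2, -0.6, -2.1]
grip_width: 0.0157
finger_force: 58.7
```

Request:
{"op": "drive_tool", "data": {
  "commands": [
    [[0,-0.005,0.005],[0,0,0]],
    [[0,-0.008,0.01],[0,0,0]],
    [[0,-0.01,0.016],[0,0,0]],
    [[0,-0.01,0.022],[0,0,0]],
    [[0,-0.01,0.028],[0,0,0]],
    [[0,-0.01,0.034],[0,0,0]],
    [[0,-0.01,0.038],[0,0,0]],
    [[0,-0.01,0.041],[0,0,0]],
    [[0,-0.01,0.043],[0,0,0]],
    [[0,-0.01,0.044],[0,0,0]],
    [[0,-0.01,0.044],[0,0,0]],
    [[0,-0.01,0.044],[0,0,0]]
  ]
}}

```text
clock: 17.55
tcp_pos: [0.4403, -0.3046, 0.2838]
tool_rot: [-0.174, -3.135, 0.001]
contact_force: [0.2, -0.1, -2.3]
grip_width: 0.0151
finger_force: 58.7
```

Run:
```python
from h import *
trial()
c=imaging.camera("wrist"); save(c,"w5.png",(170,90,490,410),1.8); M=down(83.8); cr=np.array([.444,-.299,0])-M[:,1]*.008
plan([cr[0],cr[1],.2135],M); st()
s=readout.read_state();C=R.from_rotvec(s["tool_rot"]).as_matrix()
print(w2px(c,[s["tcp_pos"]+C@[0,0,.1625]]))
```

```text
clk 17.6 tcp [ 0.4403 -0.3046  0.2839] crook [ 0.4403 -0.3027  0.1214] F [ 0.8  0.3 -2.5] n 2880
 brown pts tool frame rel crook mean [ 5.4  5.  18.9] 5% [-15.5 -15.4 -15.9] 95% [23.1 25.7 27.7]  world 5/95 [ 0.418 -0.318  0.094] [ 0.457 -0.277  0.137]
d [-0.0031, -0.002, 0.0704] r [-0.05, -0.07, -0.16] rows 1.7
17.65 [ 0.4403 -0.3046  0.2839] [[-0.994, 0.111, -0.001], [0.111, 0.994, -0.001], [0.001, -0.001, -1.0]] [-0.76  0.22  0.11  1.45 -0.   -0.65] [-0.   0.  -1.5] 0.015669429012479398 58.69760513305664
[[314.85813599 218.88161611]]
```

View pics/w5.png

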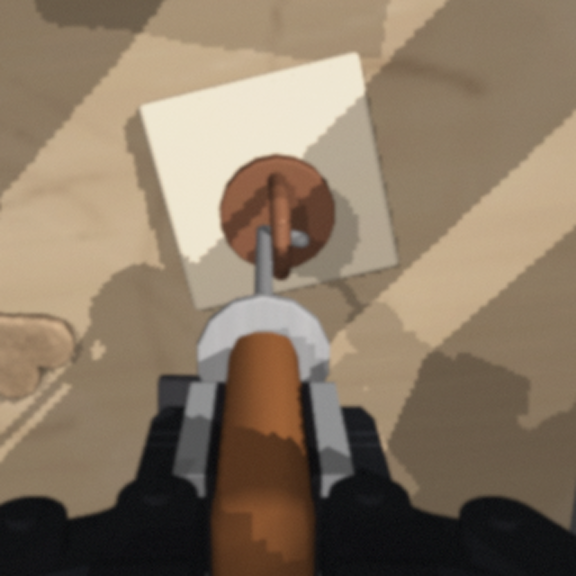

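The trial hangs upright on the arm over the tile, with its foot near (277,212) in the crop, and the loop is not touching the fingers. I'll lower it gently.

Request:
{"op": "drive_tool", "data": {
  "commands": [
    [[-0.001,0,0.006],[0,0,0]],
    [[-0.002,-0.001,0.014],[0,0,0]],
    [[-0.003,-0.001,0.023],[0,0,0]],
    [[-0.003,-0.001,0.032],[0,0,0]],
    [[-0.003,-0.001,0.04],[0,0,0]],
    [[-0.003,-0.001,0.047],[0,0,0]],
    [[-0.003,-0.001,0.053],[0,0,0]],
    [[-0.003,-0.001,0.058],[0,0,0]],
    [[-0.003,-0.001,0.061],[0,0,0]],
    [[-0.003,-0.001,0.063],[0,0,0]],
    [[-0.003,-0.001,0.064],[0,0,0]],
    [[-0.003,-0.001,0.065],[0,0,0]]
  ]
}}

```text
clock: 18.65
tcp_pos: [0.4431, -0.306, 0.2188]
tool_rot: [-0.174, -3.135, 0.001]
contact_force: [0.5, 1.1, -1.3]
grip_width: 0.0151
finger_force: 58.8
```

Request:
{"op": "drive_tool", "data": {
  "commands": [
    [[0,0,0.001],[0,0,0]],
    [[0,0,0.002],[0,0,0]],
    [[0,0,0.003],[0,0,0]],
    [[0,0,0.004],[0,0,0]],
    [[0,0,0.005],[0,0,0]],
    [[0,0,0.006],[0,0,0]],
    [[0,0,0.0075],[0,0,0]],
    [[0,0,0.009],[0,0,0]],
    [[0,0,0.0105],[0,0,0]],
    [[0,0,0.012],[0,0,0]],
    [[0,0,0.0135],[0,0,0]],
    [[0,0,0.015],[0,0,0]]
  ]
}}

```text
clock: 19.65
tcp_pos: [0.443, -0.3059, 0.2035]
tool_rot: [-0.174, -3.135, 0.001]
contact_force: [-0.3, -1.0, -0.4]
grip_width: 0.0153
finger_force: 58.9
```

Run:
```python
from h import *
trial();st()
```

```text
clk 19.7 tcp [ 0.4429 -0.3058  0.2032] crook [ 0.4428 -0.3039  0.0407] F [ 0.2 -0.4 -1.2] n 3123
 brown pts tool frame rel crook mean [5.2 3.5 8.8] 5% [-15.5 -17.4 -26.7] 95% [23.  25.4 17.2]  world 5/95 [ 0.42  -0.321  0.024] [ 0.459 -0.278  0.067]
19.7 [ 0.4429 -0.3058  0.2032] [[-0.994, 0.111, -0.002], [0.111, 0.994, -0.0], [0.002, -0.0, -1.0]] [-0.76  0.25 -0.06  1.26 -0.   -0.65] [ 0.2 -0.4 -1.2] 0.01509535450172342 58.91194224357605
```

Request:
{"op": "drive_tool", "data": {
  "commands": [
    [[0,-0.002,0],[0,0,0]],
    [[0,-0.005,0],[0,0,0]],
    [[0,-0.008,0],[0,0,0]],
    [[0,-0.012,0],[0,0,0]],
    [[0,-0.016,0],[0,0,0]],
    [[0,-0.02,0],[0,0,0]],
    [[0,-0.024,0],[0,0,0]],
    [[0,-0.028,0],[0,0,0]],
    [[0,-0.033,0],[0,0,0]],
    [[0,-0.038,0],[0,0,0]],
    [[0,-0.042,0],[0,0,0]],
    [[0,-0.042,0],[0,0,0]]
  ]
}}

```text
clock: 20.7
tcp_pos: [0.4382, -0.3485, 0.2035]
tool_rot: [-0.175, -3.135, 0.001]
contact_force: [0.1, 0.4, -0.8]
grip_width: 0.0154
finger_force: 58.9
```

Run:
```python
from h import *
trial();c=imaging.camera("wrist"); q=cloud(c); im=c["frame"].astype(int)
m=(im[...,0]>1.45*im[...,2])&(im[...,0]<170)&(np.hypot(q[...,0]-.444,q[...,1]+.299)<.04)&(q[...,2]<.09)
p=q[m]*1000; 
for a,b in((20,30),(30,55),(55,80)): g=p[(p[:,2]>a)&(p[:,2]<b)]; print(a,b,len(g),cv2.minAreaRect(g[:,:2].astype(np.float32)) if len(g)>5 else '')
st()
```

```text
clk 20.75 tcp [ 0.4382 -0.3481  0.2035] crook [ 0.4382 -0.3461  0.041 ] F [ 1.4 -0.9 -0.6] n 3950
 brown pts tool frame rel crook mean [ 3.4 36.4 13.1] 5% [-18.7 -23.8 -25.8] 95% [23.6 66.7 42.3]  world 5/95 [ 0.419 -0.369 -0.001] [ 0.46  -0.28   0.067]
20 30 2674 ((441.30767822265625, -299.2764587402344), (50.03767776489258, 50.90127182006836), 7.623472690582275)
30 55 174 ((440.1881103515625, -301.27178955078125), (7.530740737915039, 37.01239013671875), 78.27721405029297)
55 80 570 ((440.8103332519531, -299.27362060546875), (8.048426628112793, 34.67625045776367), 85.4384536743164)
20.8 [ 0.4383 -0.3478  0.2036] [[-0.994, 0.111, -0.002], [0.111, 0.994, -0.0], [0.002, -0.0, -1.0]] [-0.82  0.28 -0.01  1.27 -0.   -0.71] [ 0.7  0.3 -1.7] 0.01526316686533912 58.859299421310425
```

Request:
{"op": "drive_tool", "data": {
  "commands": [
    [[0,0,-0.006],[0,0,0]],
    [[0,0,-0.02],[0,0,0]],
    [[0,0,-0.045],[0,0,0]],
    [[0,0,-0.075],[0,0,0]],
    [[0,0,-0.1],[0,0,0]],
    [[0,0,-0.11],[0,0,0]],
    [[0,0,-0.11],[0,0,0]]
  ]
}}

```text
clock: 21.38
tcp_pos: [0.4391, -0.3479, 0.317]
tool_rot: [0.174, 3.135, -0.006]
contact_force: [-0.1, 0.6, -1.4]
grip_width: 0.0153
finger_force: 58.9
```

Run:
```python
from h import *
plan([.5034,-.3285,.30],down(66.7))
c=imaging.camera("wrist"); s=readout.read_state(); C=R.from_rotvec(s["tool_rot"]).as_matrix(); t=s["tcp_pos"]
# rod cloud in tool frame: is the hook straight in the grip?
p=(cloud(c).reshape(-1,3)-t)@C*1000
for a,b in((36,42),(50,70),(70,90),(90,110),(110,125),(125,150),(150,170)):
    g=p[(p[:,2]>a)&(p[:,2]<b)&(abs(p[:,0])<25)&(abs(p[:,1])<25)]; print(a,len(g),np.median(g,axis=0).round(1),g[:,1].min().round(1),g[:,1].max().round(1)) if len(g) else 0
```

```text
d [-0.0617, 0.0264, 0.017] r [-0.2, 0.17, 16.96] rows 2.4
36 7 [15.  -1.8 36.1] -10.7 10.8
70 74 [ 2.2  0.4 83.4] -2.4 3.2
90 96 [ 2.1  0.4 99. ] -2.7 2.9
110 58 [2.10e+00 1.00e-01 1.17e+02] -2.7 3.0
125 163 [  1.4   8.9 146.2] -2.4 18.1
150 126 [  1.3   5.4 153.5] -2.6 13.2
```

Request:
{"op": "drive_tool", "data": {
  "commands": [
    [[-0.01,0.004,0.005],[0,0,3]],
    [[-0.025,0.01,0.01],[0,0,7]],
    [[-0.04,0.017,0.015],[0,0,11]],
    [[-0.053,0.023,0.017],[0,0,15]],
    [[-0.062,0.0265,0.017],[0,0,17]],
    [[-0.062,0.0265,0.017],[0,0,17]],
    [[-0.062,0.0265,0.035],[0,0,17]],
    [[-0.062,0.0265,0.06],[0,0,17]],
    [[-0.062,0.0265,0.08],[0,0,17]],
    [[-0.062,0.0265,0.095],[0,0,17]],
    [[-0.062,0.0265,0.095],[0,0,17]],
    [[-0.062,0.0265,0.095],[0,0,17]]
  ]
}}

```text
clock: 22.43
tcp_pos: [0.5021, -0.3279, 0.2179]
tool_rot: [-0.634, -3.073, -0.001]
contact_force: [0.5, 0.0, 0.2]
grip_width: 0.0152
finger_force: 58.8
```

Run:
```python
from h import *
st(); plan([.5034,-.3285,.2185],down(66.7)); plan([.6012,-.3422,.2185],down(66.7))
```

```text
22.4333 [ 0.5021 -0.3279  0.2179] [[-0.918, 0.396, -0.003], [0.396, 0.918, 0.001], [0.003, -0.0, -1.0]] [-0.72  0.35  0.12  1.34 -0.   -0.31] [0.5 0.  0.2] 0.015199314350126262 58.83478760719299
d [-0.0015, -0.0, -0.0006] r [-0.02, -0.2, -0.02] rows 0.0
d [-0.0967, 0.0261, -0.001] r [-0.02, -0.2, -0.02] rows 2.4
```

Request:
{"op": "drive_tool", "data": {
  "commands": [
    [[-0.008,0.002,-0.0005],[0,-0.2,0]],
    [[-0.02,0.0055,-0.0005],[0,-0.2,0]],
    [[-0.034,0.009,-0.0005],[0,-0.2,0]],
    [[-0.048,0.013,-0.0005],[0,-0.2,0]],
    [[-0.062,0.017,-0.0005],[0,-0.2,0]],
    [[-0.074,0.02,-0.0005],[0,-0.2,0]],
    [[-0.085,0.023,-0.0005],[0,-0.2,0]],
    [[-0.093,0.025,-0.0005],[0,-0.2,0]],
    [[-0.0965,0.026,-0.0005],[0,-0.2,0]],
    [[-0.0965,0.026,-0.0005],[0,-0.2,0]],
    [[-0.0965,0.026,-0.0005],[0,-0.2,0]]
  ]
}}

```text
clock: 23.35
tcp_pos: [0.6018, -0.3426, 0.2191]
tool_rot: [0.635, 3.075, -0.002]
contact_force: [-0.7, -1.4, -1.3]
grip_width: 0.0152
finger_force: 58.8
```

Run:
```python
from h import *
st(); plan([.6015,-.3424,.2075],down(66.7))
```

```text
23.35 [ 0.6018 -0.3426  0.2191] [[-0.918, 0.396, 0.002], [0.396, 0.918, -0.002], [-0.002, -0.001, -1.0]] [-0.64  0.51  0.39  1.44 -0.   -0.23] [-0.7 -1.4 -1.3] 0.015195626179195334 58.834601640701294
d [0.0003, 0.0001, 0.0116] r [-0.06, 0.13, -0.05] rows 0.3
```

Request:
{"op": "drive_tool", "data": {
  "commands": [
    [[0,0,0.003],[0,0,0]],
    [[0,0,0.006],[0,0,0]],
    [[0,0,0.009],[0,0,0]],
    [[0,0,0.011],[0,0,0]],
    [[0,0,0.0115],[0,0,0]],
    [[0,0,0.0115],[0,0,0]]
  ]
}}

```text
clock: 23.85
tcp_pos: [0.6017, -0.3426, 0.2075]
tool_rot: [0.636, 3.075, -0.002]
contact_force: [-0.6, -0.1, 0.6]
grip_width: 0.0157
finger_force: 59.2
```

Request:
{"op": "drive_tool", "data": {
  "commands": [
    [[0,0,0],[0,0,0]],
    [[0,0,0],[0,0,0]],
    [[0,0,0],[0,0,0]],
    [[0,0,0],[0,0,0]],
    [[0,0,0],[0,0,0]],
    [[0,0,-0.01],[0,0,0]],
    [[0,0,-0.03],[0,0,0]],
    [[0,0,-0.06],[0,0,0]],
    [[0,0,-0.09],[0,0,0]],
    [[0,0,-0.11],[0,0,0]],
    [[0,0,-0.12],[0,0,0]],
    [[0,0,-0.12],[0,0,0]]
  ],
  "jaw": 0.7
}}

```text
clock: 24.85
tcp_pos: [0.602, -0.3426, 0.331]
tool_rot: [0.635, 3.07, -0.005]
contact_force: [0.6, -0.1, -0.6]
grip_width: 0.0598
finger_force: 0.0
```

Run:
```python
from h import *
c=imaging.camera("wrist"); st(); save(c,"end.png")
q=cloud(c).reshape(-1,3); g=q[(q[:,2]>.245)&(q[:,2]<.265)&(np.hypot(q[:,0]-.6,q[:,1]+.342)<.03)]
print(len(g),cv2.minAreaRect((g[:,:2]*1000).astype(np.float32)),np.median(g[:,2]))
s=imaging.camera("scene"); P=cloud(s).reshape(-1,3)
for z0 in(.07,.1,.13,.2,.23):
    h=P[(abs(P[:,2]-z0)<.01)&(np.hypot(P[:,0]-.6,P[:,1]+.3416)<.025)]; print(z0,len(h),h.mean(0).round(4))
im=s["frame"].reshape(-1,3).astype(int); m=(im[:,0]>1.4*im[:,2])&(np.hypot(P[:,0]-.441,P[:,1]+.299)<.045)&(P[:,2]>.02)
print('trial',m.sum(),P[m].mean(0).round(3),P[m].max(0).round(3))
t=imaging.camera("top"); k=(cloud(t)[170:255,230:285].reshape(-1,3)-KO)@KR*1000
m=(k[:,2]>138)&(k[:,2]<170)&(abs(k[:,1]-190)<30); print('toggles',sorted(set(k[m][:,0].round(0))))
```

```text
24.9 [ 0.6019 -0.3425  0.3289] [[-0.918, 0.396, 0.004], [0.396, 0.918, -0.003], [-0.005, -0.002, -1.0]] [-0.64  0.53  0.7   1.73 -0.   -0.23] [ 0.4  1.2 -0.5] 0.06000098839033424 0.0
1164 ((601.1121215820312, -341.9051208496094), (15.583009719848633, 25.107139587402344), 66.25933837890625) 0.2526065359347538
0.07 24 [ 0.6015 -0.3443  0.0694]
0.1 23 [ 0.6005 -0.3451  0.1007]
0.13 22 [ 0.6007 -0.3449  0.1295]
0.2 105 [ 0.5982 -0.3487  0.2001]
0.23 112 [ 0.5979 -0.3485  0.23  ]
trial 451 [ 0.441 -0.304  0.034] [ 0.469 -0.277  0.071]
toggles [np.float64(-90.0), np.float64(-89.0), np.float64(-88.0), np.float64(-87.0), np.float64(-85.0), np.float64(-84.0), np.float64(-83.0), np.float64(-82.0), np.float64(-81.0), np.float64(-80.0), np.float64(-78.0), np.float64(-77.0), np.float64(-76.0), np.float64(-44.0), np.float64(-42.0), np.float64(-40.0), np.float64(-38.0), np.float64(-37.0), np.float64(-36.0), np.float64(-35.0), np.float64(-34.0), np.float64(-33.0), np.float64(-32.0), np.float64(-31.0), np.float64(-30.0), np.float64(-27.0), np.float64(-24.0), np.float64(10.0), np.float64(12.0), np.float64(13.0), np.float64(14.0), np.float64(15.0), np.float64(16.0), np.float64(17.0), np.float64(18.0), np.float64(20.0), np.float64(21.0), np.float64(22.0), np.float64(23.0), np.float64(27.0)]
```

The hook hangs upright exactly where it started, the trial stands on the tile, the toggles are off and the gripper is clear. Handing in.

```bash
python3 -c "
from workcell import order; print(order.job_done())"
```

```text
the job is handed in; nothing more can be done
None
```

I handed the job in at about 25 s on the robot's clock: the three toggles were thrown off first, the trial stands upright on the tile untouched by the fingers, and the hook hangs back in its rest. The mushroom, ball pot and heart were never approached, but I took no final check of their positions.

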